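Lock a window profile in the jig with a quarter-turn hold-down

TASK

Clamp the white profile in the grey jig with the orange-handled hold-down. Take the hold-down from the rack, push its cross foot down through the slot in the jig until its collar sits flat on the plate, then give it a quarter turn (either way) so that it is locked, and let go. Leave the profile lying where it is.

Things in the scene. Friction and masses are not known exactly. Their poses are not given: they have to be found in the camera images.
- hold_down: Orange-handled quarter-turn hold-down, about 0.25 kg, upright in the wooden rack (an unwanted blue one beside it is 117 mm high). Origin: on its axis, underside of the steel collar, which rests on the plate. Above it: collar 52 mm across to 14 mm, flange 88 mm across to 20 mm, orange bar handle to 56 mm, 16 mm thick (x), 56 mm long (y): grip the 16 mm. z up; half a turn looks the same.
- foot (a point): Middle of the hold-down's cross foot, on its axis 23 mm below the collar's underside; axes as the hold-down's. Foot 14 mm (x) by 44 mm (y, along the handle), 10 mm high, with a narrower nose to 33 mm below the collar; shaft above it 16 mm across. It stands in a like slot of the rack, whose top is 45 mm above the table: it comes out straight up, clear after 33 mm of lift.
- slot (a point): Centre of the slot of the fixed grey jig, at its dark plate's top, 45 mm above the table. Slot 59 mm along y, 31 mm along x, chamfered; plate 12 mm thick, 29 mm hollow below. The foot passes lying along y, is caught once turned across; it turns freely either way, no stop or spring. Plate: x -47 to +75 mm, y -105 to +105 mm. Fence 20 mm high at x 62 to 74 mm. z up.
- profile: White profile offcut 22 x 170 x 13 mm, loose on the jig's plate along the slot's y, against the fence, its centre line 50 mm from the slot's centre. Origin: centre of its underside; its y along its length. The flange of the seated hold-down reaches over its edge with 1 mm to spare.
Things that resemble listed ones, but are neither listed nor needed, are in the scene too. Leave any green look-alike of the part that bears slot alone.

How it is judged:
By the outcome, as a careful person would: the job done as asked, in the order asked, and still so for the second after the job is handed in, with the robot touching nothing.
It also fails if it takes over 43 s, if anything falls off the work surface, if the arm or the gripper's body presses on something with over 40 N, if the wrist force passes 120 N, or if a joint passes its speed limit or range.

ROBOT

A 6-joint arm with a two-finger parallel gripper is mounted at the origin on the work surface; the furniture and walls round the work are solid. World frame = base frame: x ahead of the robot, y to its left, z up, the work surface at z = 0. Lengths are in mm, angles in rad, forces in N, time in s.
With the tool pointing down it reaches from about 350 to 725 mm from the base axis. Payload 6 kg.
Tool frame: the origin (TCP) lies midway between the tips of the shut fingers; the grasp point (between the pads) lies 19 mm behind it; z points along the fingers, y is the direction in which the jaws open and shut (so a half turn about z gives the same grasp; the last joint's range is limited). The gripper opens to 85 mm and grips with 20 to 120 N. Pads are 22 mm wide; open, the fingers measure 114 mm over their backs; the gripper's body (76 mm by 85 mm) begins 54 mm behind the grasp point. The pads swing forward as they close: fully open they stand 13 mm farther back than shut.
Start: joints at [-0.766, 0.04, 0.085, 0, -1.615, -0.334], TCP at [272.162, -534.694, 199.061] pointing down, gripper open.
Joint ranges: [-2.56, 2.56], [-1.29, 2.01], [-1.08, 1.49], [-3.29, 1.98], [-2.81, -0.18], [-2.99, 2.99]. Speed limits (rad/s): [2.57, 2.57, 3.01, 3.14, 3.14, 3.14].

INTERFACE

Orientations are given as a rotation vector (axis times angle).
In Python, from cell import * gives the robot as it stands. The module is installed in compiled form; this text tells all that it offers.
- The arm moves only by the tool send_rows, never from a script. Its argument "moves" is a list of rows, each a list of 2 entries, a list of its own where there are three numbers: the shift along the world's x, y, z in mm, then the turn, a rotation vector about the world's x, y, z in degrees. In form: [[[dx, dy, dz], [rx, ry, rz]], ...]. A call has 1 to 12 rows; each row shifts and turns the commanded pose from where the row before left it; what a row does not reach is not made up. A row lasts 1/8 s, in which the tool goes at most 62.5 mm and 10.7 degrees, less where a joint would pass 70% of its speed; a pose out of reach is approached as far as the arm can. A call is refused whole if a number of a shift passes 62.5 or a number of a turn 10.7, either way. A call with a gripper value outside its range is refused whole. "jaw" is the closure, from 0 (fully open) to 1 (shut), set as the call begins (left out, the last holds). The fingers move at their own pace and stop on an object; the grip force is fixed at half the most. Time passes only in rows, so rows that do not move let the fingers close. It gives the time, the measured TCP pose, the force and the opening at its end, in the units of the state.
- sense(): the state, without advancing time (a new reading comes with each control period).
- camera(name): name is "scene" or "side" or "wrist"; returns a dict with "image" (400x640x3 uint8, blue, green, red), "range_z" (400x640 float32, mm along the optical axis (not along the pixel's ray), 0 where there is no reading), "intrinsics" (3x3 intrinsics, pixels), "eye" and "rotation" of the camera in the world. Camera axes: x right, y down, z forward; pixel columns grow to the right and rows downward; lengths in mm; the calibration is good to about 2 mm. A picture is of the moment at which its call begins.
- finish_job(): hands the job in, once; it reports no verdict.
The state is a dict: "time_s": time; "qpos": joint angles; "qd": joint speeds; "tau": joint torques, N m; "position": TCP position; "tool_rot": TCP orientation; "contact_force": force on the tool from outside, world axes, zero at the start; "moment": the same for the moment, N m; "opening": finger opening in mm.
Only numpy, scipy, OpenCV 4.12 (cv2) and the standard library are available. Lean on these libraries where they do the work, as an engineer would, in place of code of your own. Each camera call takes 0.05 s, during which the arm holds its last target.

## Working session

There is one attempt and no reset: what is moved stays moved. The work goes in short steps, Python scripts to look and compute and a tool call to move; the robot and the scene stay as the last step left them, time stands still between calls to the robot, and variables do not carry over. Pictures are saved under pics/ and viewed, and the job is handed in when it is done.

Besides the shell and the picture viewer there is one more tool, called after "Request:" by a JSON object that holds its "api" and its "payload". send_rows: Moves the arm, as the interface text tells. Its arguments: {"type":"object","properties":{"moves":{"type":"array","items":{"type":"array"}},"jaw":{"type":"number"}},"required":["moves"]}

```bash
mkdir -p pics; cat > h.py <<'E'
from cell import *
import numpy as np, cv2
def save(n,tag):
    c=camera(n); cv2.imwrite(f'pics/{tag}.png',c['image']); np.savez(f'{tag}.npz',**c); return c
def pts(c):
    K=np.array(c['intrinsics']);z=c['range_z'];v,u=np.mgrid[0:400,0:640]
    P=np.stack([(u-K[0,2])/K[0,0]*z,(v-K[1,2])/K[1,1]*z,z],-1)
    return P@np.array(c['rotation']).T+np.array(c['eye'])
E
python3 - <<'E'
from h import *
for n in ['scene','side','wrist']:
    c=save(n,n+'0'); print(n,c['eye'],c['rotation'],c['intrinsics'])
s=sense(); print(s)
E
```

```text
scene [-371.64872342 -676.70597825 1163.86464737] [-2.15027651  1.26212538 -0.45705546] [[397.45327461   0.         316.31513141]
 [  0.         397.45327461 203.37708326]
 [  0.           0.           1.        ]]
side [504.73651988 677.66232178 885.10286081] [-0.0309314  -2.8454212   1.25425825] [[395.975759     0.         320.68111407]
 [  0.         395.975759   193.66283801]
 [  0.           0.           1.        ]]
wrist [ 211.14295301 -565.17447795  372.62187779] [1.5580661  2.54134461 0.34710462] [[312.33903152   0.         316.07090665]
 [  0.         312.33903152 203.86082928]
 [  0.           0.           1.        ]]
{'time_s': 0.15, 'qpos': array([-7.66285608e-01,  4.06639952e-02,  8.40386086e-02, -2.99802816e-04,
       -1.61550986e+00, -3.33694928e-01]), 'qd': array([ 0.00095471, -0.0011911 ,  0.00326349,  0.00219623, -0.00102199,
       -0.00101029]), 'tau': array([-4.12072826e-03, -3.68612015e+01,  3.47687173e+01,  6.93638071e+00,
       -4.46954946e-03, -6.68173186e-06]), 'position': array([ 272.0676919 , -534.43465075,  198.32018021]), 'tool_rot': array([ 7.32654543e-01, -3.05448355e+00, -2.02489839e-03]), 'contact_force': array([-0.45446544,  0.3808126 , -0.22645531]), 'moment': array([0.01077422, 0.03281354, 0.04522712]), 'opening': 85.55825159037141}
```

Rotation is a rotation vector; helper fixed next.

```bash
sed -i "s/P@np.array(c\['rotation'\]).T/P@cv2.Rodrigues(np.array(c['rotation'],float))[0].T/" h.py; cat h.py|tail -4
```

```text
def pts(c):
    K=np.array(c['intrinsics']);z=c['range_z'];v,u=np.mgrid[0:400,0:640]
    P=np.stack([(u-K[0,2])/K[0,0]*z,(v-K[1,2])/K[1,1]*z,z],-1)
    return P@cv2.Rodrigues(np.array(c['rotation'],float))[0].T+np.array(c['eye'])
```

View pics/scene0.png

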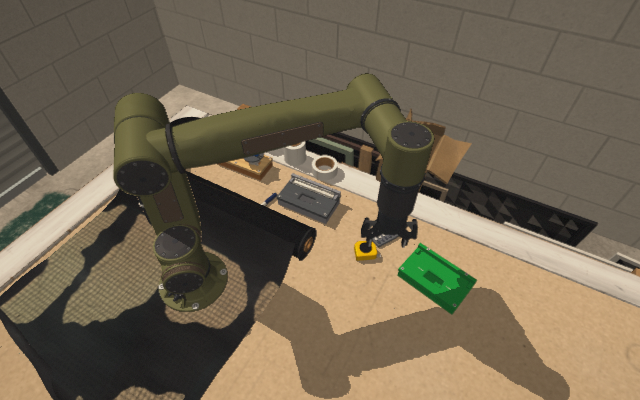

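View pics/side0.png

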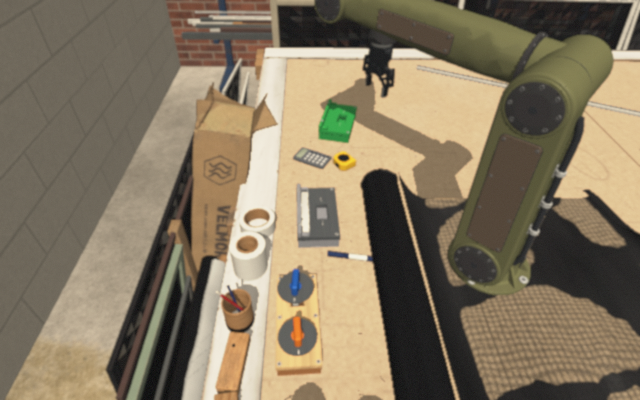

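View pics/wrist0.png

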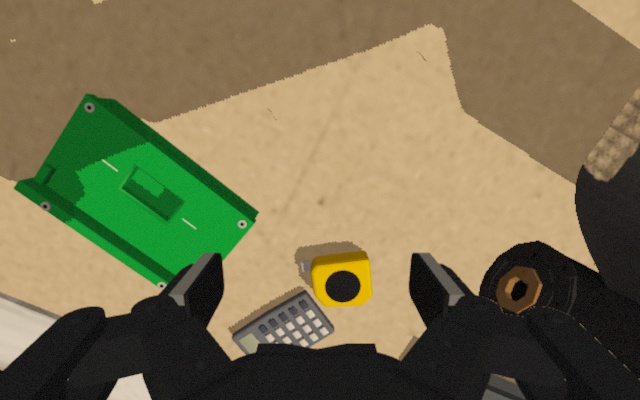

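The side view shows the candidates. The orange hold-down is at (298,333) and the blue one, not wanted, at (295,286), both in the wooden rack. The grey jig with the white profile is at (319,215); the green look-alike at (338,122) has no profile and is to be left alone. I'll measure from the side depth image and enlarge crops.

```bash
python3 - <<'E'
from h import *
c=dict(np.load('side0.npz')); P=pts(c); im=c['image']
cr=im[180:380,230:390]; cv2.imwrite('pics/crop1.png',cv2.resize(cr,None,fx=3,fy=3,interpolation=cv2.INTER_CUBIC)[:600])
hsv=cv2.cvtColor(im,cv2.COLOR_BGR2HSV)
m=cv2.inRange(hsv,(3,180,150),(16,255,255)); 
n,l,st,ce=cv2.connectedComponentsWithStats(m)
for i in range(1,n):
    if st[i,4]>40:
        q=P[l==i]; print(st[i],ce[i],np.median(q,0),q.min(0),q.max(0))
        t=q[q[:,2]>q[:,2].max()-10]; r=cv2.minAreaRect(t[:,:2].astype(np.float32)); print('top',r,len(t))
for u,v in [(319,215),(335,200),(335,230),(304,190),(304,232),(322,190),(320,244),(283,315),(298,352),(313,345),(295,360),(315,360),(330,300)]: print(u,v,P[v,u].round(1))
E
```

```text
[292 317  11  29 212] [296.99056604 331.52830189] [525.36502403 250.10118853 100.52221671] [515.01511325 212.61973384  63.75651859] [537.08333273 272.71926623 105.74915488]
top ((524.5219116210938, 244.93148803710938), (14.760566711425781, 52.73604202270508), 0.9477871656417847) 157
319 215 [ 464.6 -186.3    5.5]
335 200 [ 415.3 -209.2   47.6]
335 230 [422.4 -85.4  46.6]
304 190 [ 510.9 -253.2   50.3]
304 232 [510.8 -72.9  53.3]
322 190 [ 453.9 -255.3   48. ]
320 244 [465.3 -61.9  13.7]
283 315 [560.2 180.4  44.4]
298 352 [523.5 281.   65.2]
313 345 [491.3 266.8  66.8]
295 360 [530.1 290.1  47.8]
315 360 [487.2 290.5  46.7]
330 300 [444.9 116.1   3.9]
```

View pics/crop1.png

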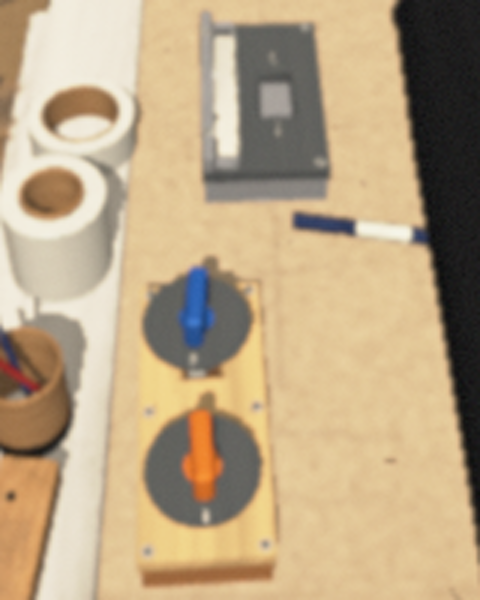

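Orange hold-down confirmed at crop (203,460), handle top near (524.5, 245, 101), which matches 45+56 mm. The jig's slot is at about (463,-165). Next I'll work out where the wrist camera looks.

```bash
python3 - <<'E'
from h import *
c=dict(np.load('wrist0.npz')); R=cv2.Rodrigues(c['rotation'])[0]; s=sense()
T=cv2.Rodrigues(s['tool_rot'])[0]
print((T.T@R).round(3), T.T@(c['eye']-s['position'])); print(T.round(3))
E
```

```text
[[ 0.    -0.963 -0.268]
 [ 1.     0.    -0.   ]
 [ 0.    -0.268  0.963]] [  68.26714502    0.47948801 -174.29058944]
[[-0.891 -0.454 -0.001]
 [-0.454  0.891  0.001]
 [ 0.     0.001 -1.   ]]
```

Request:
{"api": "send_rows", "payload": {"moves": [[[16, 35, 5], [0, 0, 5.25]], [[16, 35, 5], [0, 0, 5.25]], [[16, 35, 5], [0, 0, 5.25]], [[16, 35, 5], [0, 0, 5.25]], [[16, 35, 5], [0, 0, 5.25]], [[16, 35, 5], [0, 0, 5.25]], [[16, 35, 5], [0, 0, 5.25]], [[16, 35, 5], [0, 0, 5.25]], [[16, 35, 5], [0, 0, 5.25]], [[16, 35, 5], [0, 0, 5.25]], [[16, 35, 5], [0, 0, 5.25]], [[16, 35, 5], [0, 0, 5.25]]]}}

```text
time_s: 1.65
position: [464.4, -113.4, 259.1]
tool_rot: [2.224, -2.218, -0.0]
contact_force: [0.4, -0.5, -0.2]
opening: 85.7
```

Request:
{"api": "send_rows", "payload": {"moves": [[[0, 0, 0], [0, 0, 0]], [[0, 0, 0], [0, 0, 0]]]}}

```text
time_s: 1.9
position: [464.0, -114.8, 258.8]
tool_rot: [2.22, -2.222, -0.0]
contact_force: [-0.2, -0.6, -0.3]
opening: 85.4
```

```bash
python3 - <<'E'
from h import *
c=save('wrist','w1'); P=pts(c); s=sense(); print(s['position'],cv2.Rodrigues(s['tool_rot'])[0].round(4)[:,1],s['qpos'],s['time_s'])
E
```

```text
[ 463.89542826 -115.12458353  258.90640853] [-1.0e+00  1.4e-03  4.0e-04] [ 1.80482124e-01 -2.69994809e-01 -9.02461993e-02  6.88672197e-05
 -1.75095313e+00 -1.81833064e-01] 1.95
```

View pics/w1.png

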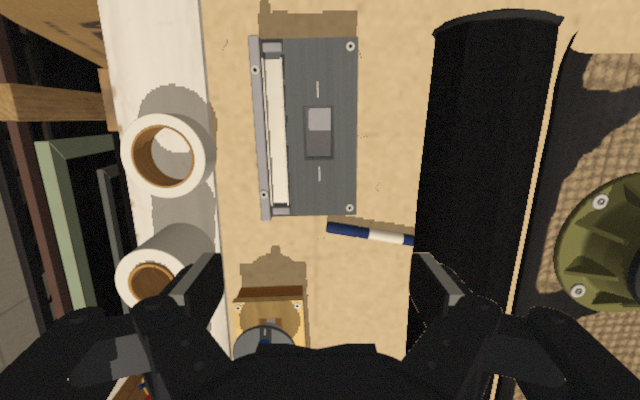

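The wrist view shows the jig with its slot at (318,132), plate corners near (284,38), (357,38) and (356,215), and the profile at (277,130). I'll measure these on z=45, and the profile on z=58.

```bash
cat >> h.py <<'E'
def ray(c,uv,z):
    uv=np.asarray(uv,float).reshape(-1,1,2); K=np.array(c['intrinsics'])
    n=cv2.undistortPoints(uv,K,None).reshape(-1,2); d=np.c_[n,np.ones(len(n))]@cv2.Rodrigues(np.array(c['rotation'],float))[0].T
    e=np.array(c['eye']); return e+d*((z-e[2])/d[:,2])[:,None]
E
python3 - <<'E'
from h import *
c=dict(np.load('w1.npz')); im=c['image']; P=pts(c)
cv2.imwrite('pics/crop2.png',cv2.resize(im[25:225,240:370],None,fx=3,fy=3,interpolation=cv2.INTER_CUBIC))
g=cv2.cvtColor(im,cv2.COLOR_BGR2GRAY)
print(g[150,244:364]); print('slotcol',g[95:170,312]); print(g[95:170,325])
Z=P[...,2]; print(Z[150,296:362:3].round(0)); print(Z[95:170:3,318].round(0)); 
hsv=cv2.cvtColor(im,cv2.COLOR_BGR2HSV)
m=((g>150)&(hsv[...,1]<60)).astype(np.uint8); m[:, :255]=0;m[:,300:]=0;m[220:]=0
n,l,st,ce=cv2.connectedComponentsWithStats(m)
i=1+np.argmax(st[1:,4]); v,u=np.nonzero(l==i); W=ray(c,np.c_[u,v],58)
print('profile',cv2.minAreaRect(W[:,:2].astype(np.float32)),np.median(P[l==i][:,2]))
E
```

```text
[190 189 190 188 187 184 181 181 180 178 179 163 144 156 162 164 163 163
 162 164 158 129  84 177 196 132 182 218 218 218 219 218 219 219 219 220
 219 221 221 222 220 199 128  69  82  97  99 100 102 102 103 102 101  99
 103 101 100 101 101 100  88  81  85  96 104  98 100 102  99 100 102  99
  99  99  97  98  98 100 101 100  99  99 101  96 101  98  87  72  74  82
  93 101 102 101 102 103 104 101 104 105 105 104 104 102 102 104 102 102
 101 105 105 105 130 171 189 189 189 188 188 186]
slotcol [101 101 101 101  98 102  96 102 101  99  93  95  93 143 159 161 161 161
 163 163 161 163 162 162 162 162 162 162 162 163 163 162 163 163 162 131
 104 102 103 102 101 103 100 101  98 100 100 101 102 100 102 101 102 103
  97  99  97 100  99 102  98  76  60  72  76  91 101  99 100  97  99 103
  99  99 100]
[102 105 101 101 100 105 102 103 105  99  99  93 103 147 162 162 162 163
 163 163 162 161 162 161 161 161 162 162 163 162 163 161 161 159 160 127
 102 100 104 100 105 101 103 101 104 102 104 102 103 100  99 104 100 103
 100  99 101  99 100  98 100  76  68  76  87  98  99 102 100 101 102 100
 101  99  99]
[45. 44. 44. 43.  4.  5.  3.  5.  2.  3.  4.  2. 43. 45. 45. 46. 46. 44.
 45. 44. 44. -1.]
[46. 45. 43. 43. 41.  2.  2.  4.  3.  3.  3.  3.  3.  3.  2.  4.  2.  4.
  3.  3.  3. 42. 46. 44. 44.]
profile ((510.9862365722656, -161.70249938964844), (22.931310653686523, 169.1998748779297), 1.2424405813217163) 46.59122230358793
```

View pics/crop2.png

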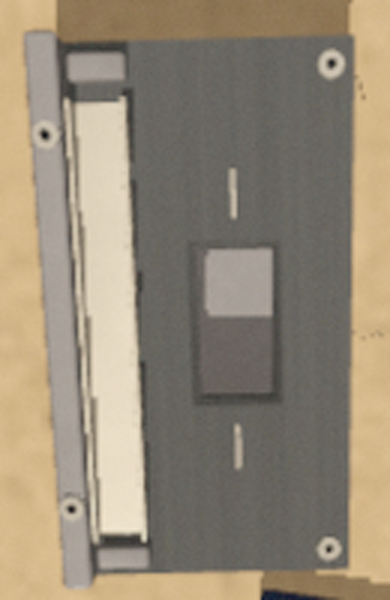

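Measuring the slot, its marks, the plate edge and the screws on z=45.

```bash
python3 - <<'E'
from h import *
c=dict(np.load('w1.npz')); im=c['image']; P=pts(c); g=cv2.cvtColor(im,cv2.COLOR_BGR2GRAY)
# crop px -> image px
f=lambda x,y:((x+.5)/3-.5+240,(y+.5)/3-.5+25)
names=dict(slotTL=(191,244),slotTR=(273,244),slotBR=(282,403),slotBL=(195,403),tick1a=(233,170),tick1b=(234,217),tick2a=(237,425),tick2b=(239,468),plTR=(353,38),plBR=(348,570),scrTR=(331,64),scrBR=(329,548))
for k,v in names.items(): print(k,ray(c,f(*v),45)[0].round(1))
# tick centroid
for v0,v1 in((78,100),(163,184)):
    sub=g[v0:v1,308:330].astype(float)-115; sub[sub<0]=0
    vv,uu=np.mgrid[v0:v1,308:330]; uv=((uu*sub).sum()/sub.sum(),(vv*sub).sum()/sub.sum()); print(uv,ray(c,uv,45)[0].round(1))
# right plate edge
ed=[]
for v in range(50,205):
    r=g[v,346:366].astype(float); th=140; i=np.argmax(r>th)
    if 0<i: ed.append((346+i-1+(th-r[i-1])/(r[i]-r[i-1]),v))
W=ray(c,ed,45); print(np.polyfit(W[:,1],W[:,0],1), np.polyval(np.polyfit(W[:,1],W[:,0],1),-163))
# depth based plate mask
Z=P[...,2]; sl=(Z<30)&(Z>-20); m=np.zeros(Z.shape,np.uint8); m[90:175,295:342]=sl[90:175,295:342]
v,u=np.nonzero(m); W=ray(c,np.c_[u,v],39); print('slot depthmask @z39',cv2.minAreaRect(W[:,:2].astype(np.float32)))
m=(abs(Z-45)<6)&(np.mgrid[0:400,0:640][0]<225); q=P[m&(P[...,0]>400)&(P[...,0]<480)]; print('z plate',np.median(q[:,2]),q[:,1].min(),q[:,1].max())
E
```

```text
slotTL [ 478.4 -195.3   45. ]
slotTR [ 446.  -195.3   45. ]
slotBR [ 441.5 -132.5   45. ]
slotBL [ 477.5 -132.5   45. ]
tick1a [ 461.8 -222.7   45. ]
tick1b [ 461.4 -205.4   45. ]
tick2a [ 460.1 -123.4   45. ]
tick2b [ 459.2 -105.2   45. ]
plTR [ 416.9 -269.    45. ]
plBR [411.8 -60.1  45. ]
scrTR [ 424.9 -260.1   45. ]
scrBR [420.3 -70.1  45. ]
(np.float64(317.25632295719845), np.float64(88.965953307393)) [ 461.9 -214.3   45. ]
(np.float64(318.97174447174444), np.float64(173.52027027027026)) [ 459.7 -114.3   45. ]
[-2.23284207e-02  4.10689167e+02] 414.3287000468763
slot depthmask @z39 ((460.32342529296875, -164.96463012695312), (30.388469696044922, 57.32146072387695), 1.6577119827270508)
z plate 44.4597276977417 -270.62751795021956 -59.13706136287735
```

Slot centre ≈ (461,-164.3), yaw +1.28°. The marks, plate edge and profile agree. Now the rack.

Request:
{"api": "send_rows", "payload": {"moves": [[[5, 33, -1], [0, 0, 0]], [[5, 33, -1], [0, 0, 0]], [[5, 33, -1], [0, 0, 0]], [[5, 33, -1], [0, 0, 0]], [[5, 33, -1], [0, 0, 0]], [[5, 33, -1], [0, 0, 0]], [[5, 33, -1], [0, 0, 0]], [[5, 33, -1], [0, 0, 0]], [[5, 33, -1], [0, 0, 0]], [[5, 33, -1], [0, 0, 0]], [[5, 33, -1], [0, 0, 0]], [[5, 33, -1], [0, 0, 0]]]}}

```text
time_s: 3.45
position: [524.7, 281.2, 247.0]
tool_rot: [2.219, -2.224, 0.0]
contact_force: [0.1, 0.0, 0.6]
opening: 85.5
```

Request:
{"api": "send_rows", "payload": {"moves": [[[0, 0, 0], [0, 0, 0]], [[0, 0, 0], [0, 0, 0]]]}}

```text
time_s: 3.7
position: [524.5, 280.3, 247.0]
tool_rot: [2.219, -2.223, 0.0]
contact_force: [1.0, -0.2, 0.2]
opening: 85.5
```

```bash
python3 - <<'E'
from h import *
c=save('wrist','w2'); P=pts(c); s=sense(); print(s['position'],cv2.Rodrigues(s['tool_rot'])[0].round(4)[:,1],s['qpos'],s['time_s'])
im=c['image']; hsv=cv2.cvtColor(im,cv2.COLOR_BGR2HSV)
m=cv2.inRange(hsv,(3,180,120),(18,255,255))
n,l,st,ce=cv2.connectedComponentsWithStats(m)
for i in range(1,n):
    if st[i,4]>60:
        v,u=np.nonzero(l==i); q=P[l==i]; top=abs(q[:,2]-101)<5
        W=ray(c,np.c_[u,v],101); print(st[i],np.median(q,0),top.sum(),cv2.minAreaRect(W[top][:,:2].astype(np.float32)),np.median(q[top],0))
E
```

```text
[524.47530584 280.16347958 247.37847529] [-1.0e+00  1.9e-03 -3.0e-04] [ 8.27579481e-01  3.64045903e-02  1.68809531e-01  2.48848156e-04
 -1.70306320e+00 -8.29480981e-01] 3.75
[136  73  39   8  96] [684.65037431 174.35414222  97.91417578] 22 ((682.700439453125, 174.8148956298828), (4.460822582244873, 8.165119171142578), 89.90809631347656) [682.5200436  175.21346163 102.95940809]
[301 121  25  55 926] [527.01222124 242.88342472  99.53437242] 773 ((526.9824829101562, 243.4693145751953), (15.662715911865234, 54.48952865600586), 4.197815895080566) [526.99180204 242.71007149  99.84037467]
```

View pics/w2.png

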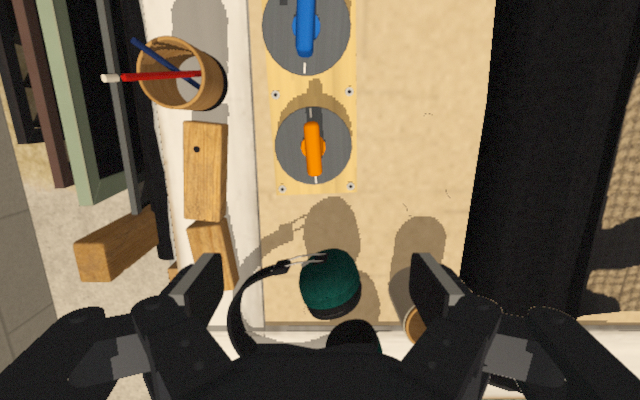

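The image shows the orange handle at (313,148), its grey flange round it, and the blue one above it at (306,20). I'll check the axis against the flange circle and refine the yaw.

```bash
python3 - <<'E'
from h import *
c=dict(np.load('w2.npz')); P=pts(c); im=c['image']; hsv=cv2.cvtColor(im,cv2.COLOR_BGR2HSV)
cv2.imwrite('pics/crop3.png',cv2.resize(im[95:195,260:365],None,fx=5,fy=5,interpolation=cv2.INTER_CUBIC))
m=cv2.inRange(hsv,(3,180,120),(18,255,255)); m[:115]=0; m[180:]=0; m[:,:290]=0; m[:,340:]=0
for z in (101,):
    L=[];Rr=[]
    for v in range(124,172):
        u=np.nonzero(m[v]&(abs(P[v,:,2]-101)<5))[0]
        if len(u): L.append((u.min()-.5,v));Rr.append((u.max()+.5,v))
    for E in (L,Rr):
        W=ray(c,E,z); p=np.polyfit(W[:,1],W[:,0],1); print(np.degrees(np.arctan(-p[0])),np.polyval(p,243.5))
# flange via depth
fl=(abs(P[...,2]-65)<6); fl[:95]=0; fl[195:]=0; fl[:,:262]=0; fl[:,365:]=0
fl&=hsv[...,1]<80
v,u=np.nonzero(fl); W=ray(c,np.c_[u,v],65)[:,:2].astype(np.float32)
print('flange',cv2.minEnclosingCircle(W), W.min(0),W.max(0))
h=cv2.convexHull(W); print(cv2.fitEllipse(h)); 
for u,v in [(275,94),(349,91),(282,189),(350,186)]: print(ray(c,(u,v),45)[0].round(1))
E
```

```text
4.4559445306940395 534.5098389985874
3.8594970628306298 519.6097605023187
flange ((527.3601684570312, 243.9869384765625), 43.0833854675293) [484.4283  201.82431] [570.2322 286.2947]
((527.4196166992188, 244.01475524902344), (85.58863830566406, 85.78112030029297), 120.4759750366211)
[570.6 187.   45. ]
[486.3 183.9  45. ]
[566.  297.9  45. ]
[482.1 294.2  45. ]
```

View pics/crop3.png

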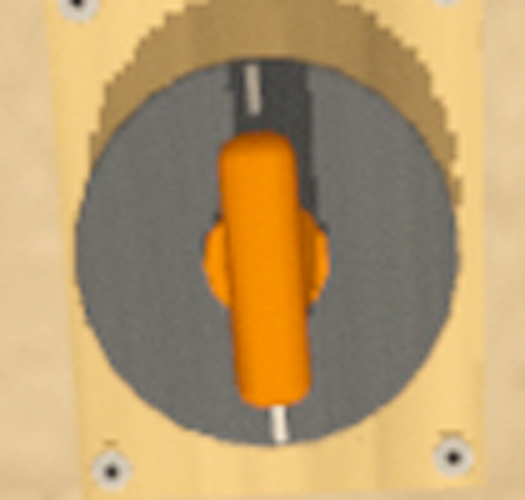

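```bash
python3 - <<'E'
from h import *
c=dict(np.load('w2.npz')); P=pts(c)
for u,v in [(301,148),(302,147),(303,148),(302,145),(325,146),(324,146),(324,148)]: print(u,v,P[v,u].round(1))
for i in range(3): s=sense(); print(s['position'].round(2))
camera('wrist');print(sense()['position'].round(2))
E
```

```text
301 148 [540.9 246.1  64.3]
302 147 [539.6 244.6  68.4]
303 148 [538.4 245.5  70.2]
302 145 [539.4 242.3  70.1]
325 146 [513.9 243.5  68.4]
324 146 [515.  243.5  69.1]
324 148 [515.  245.8  68.1]
[524.48 280.16 247.38]
[524.48 280.16 247.38]
[524.48 280.16 247.38]
[524.46 280.21 247.57]
```

The small hub beside the handle reaches only z≈70, so I'll grip above it with the TCP at z≈76.

Request:
{"api": "send_rows", "payload": {"moves": [[[1, -12, -10], [0, 0, 1.4]], [[1, -12, -15], [0, 0, 1.4]], [[0.7, -12.4, -20], [0, 0, 1.4]], [[0, 0, -20], [0, 0, 0]], [[0, 0, -20], [0, 0, 0]], [[0, 0, -20], [0, 0, 0]], [[0, 0, -20], [0, 0, 0]], [[0, 0, -20], [0, 0, 0]], [[0, 0, -15], [0, 0, 0]], [[0, 0, -8], [0, 0, 0]], [[0, 0, -3], [0, 0, 0]], [[0, 0, 0], [0, 0, 0]]], "jaw": 0}}

```text
time_s: 5.3
position: [527.1, 245.0, 76.5]
tool_rot: [-2.301, 2.139, -0.0]
contact_force: [-0.2, -0.1, 0.1]
opening: 85.3
```

Request:
{"api": "send_rows", "payload": {"moves": [[[0, 0, 0], [0, 0, 0]], [[0, 0, 0], [0, 0, 0]]]}}

```text
time_s: 5.55
position: [527.1, 245.1, 76.6]
tool_rot: [-2.3, 2.139, -0.0]
contact_force: [-0.3, -0.2, -0.0]
opening: 85.8
```

Request:
{"api": "send_rows", "payload": {"moves": [[[0, -1, 0], [0, 0, 0]], [[0, 0, 0], [0, 0, 0]], [[0, 0, 0], [0, 0, 0]], [[0, 0, 0], [0, 0, 0]], [[0, 0, 0], [0, 0, 0]], [[0, 0, 0], [0, 0, 0]], [[0, 0, 0], [0, 0, 0]], [[0, 0, 0], [0, 0, 0]]], "jaw": 1}}

```text
time_s: 6.55
position: [526.8, 243.9, 76.0]
tool_rot: [2.301, -2.139, -0.0]
contact_force: [-0.1, 0.4, 0.3]
opening: 0.3
```

```bash
python3 - <<'E'
from h import *
c=save('side','s3'); s=sense(); print(s)
cv2.imwrite('pics/s3c.png',cv2.resize(c['image'][240:400,230:390],None,fx=3.5,fy=3.5))
E
```

```text
{'time_s': 6.6, 'qpos': array([ 7.78825227e-01,  9.66171524e-03, -1.70307086e-01, -4.50089867e-05,
       -1.39090214e+00, -7.05927902e-01]), 'qd': array([ 1.00777032e-03,  1.33078808e-03,  2.04119431e-03, -6.27129077e-05,
        1.35708109e-03,  1.02955555e-04]), 'tau': array([ 1.19752818e-03, -3.47097659e+01,  3.42130995e+01,  6.82710394e+00,
       -1.08239074e-03,  4.52991543e-06]), 'position': array([526.86169433, 243.92008912,  76.07265364]), 'tool_rot': array([ 2.30085486e+00, -2.13897520e+00, -7.45331956e-05]), 'contact_force': array([-1.133114  ,  0.13158164,  0.54898775]), 'moment': array([-0.04294618,  0.00284206, -0.01339036]), 'opening': 0.21737873404094654}
```

View pics/s3c.png

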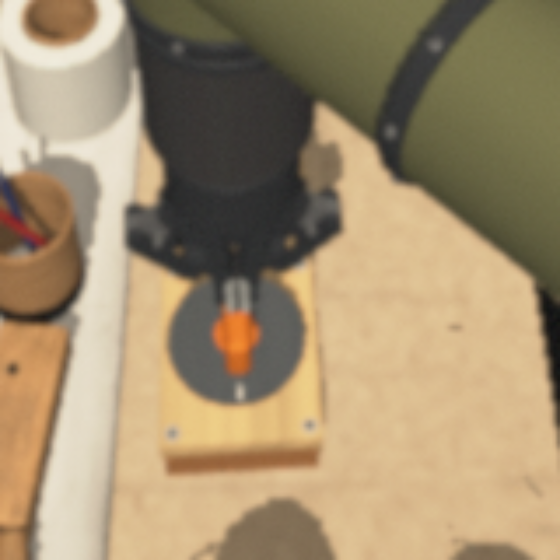

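The jaws read shut (0.2 mm), so something is wrong. I'll look with the wrist camera and check where the fingertips really are in the side view's depth.

```bash
python3 - <<'E'
from h import *
c=dict(np.load('s3.npz')); P=pts(c); s=sense()
R=cv2.Rodrigues(c['rotation'])[0]
for p in [s['position'],s['position']+[0,0,19],[527,244,101],[527,270,101],[527,216,101]]:
    q=R.T@(np.array(p)-c['eye']); print(p,(c['intrinsics']@q/q[2])[:2].round(1),q[2].round(0))
for v in range(310,352,2): print(v,c['image'][v,298],P[v,298].round(1))
w=save('wrist','w3')
E
```

```text
[526.86169433 243.92008912  76.07265364] [296.6 333.3] 865.0
[526.86169433 243.92008912  95.07265364] [296.4 328.8] 852.0
[527, 244, 101] [296.3 327.5] 848.0
[527, 270, 101] [296.1 338.9] 829.0
[527, 216, 101] [296.5 315.7] 868.0
310 [50 54 57] [521.7 253.3 185.4]
312 [42 45 46] [522.4 240.  155.9]
314 [46 44 46] [522.3 244.5 155.8]
316 [45 46 46] [522.2 250.3 157.8]
318 [56 59 60] [522.2 254.9 158. ]
320 [107 116 119] [522.3 254.5 149.6]
322 [110 120 123] [522.5 253.4 139.8]
324 [104 113 115] [522.6 254.7 134.3]
326 [103 111 114] [522.7 254.7 126.2]
328 [ 99 117 158] [522.9 253.7 116.2]
330 [ 53 127 232] [523.2 250.5 102.1]
332 [ 46 130 237] [523.1 255.3 102.4]
334 [ 45 130 236] [523.1 260.  102.8]
336 [ 47 131 237] [523.  264.5 102.9]
338 [ 51 140 242] [523. 269. 103.]
340 [ 45 124 228] [523.1 270.9  98.1]
342 [ 35 104 204] [523.2 270.4  88.5]
344 [ 38 104 201] [523.3 271.4  81.7]
346 [ 60  98 170] [523.5 271.4  72.8]
348 [ 95 103 110] [523.6 273.   67.2]
350 [141 155 164] [523.5 277.   66.1]
```

View pics/w3.png

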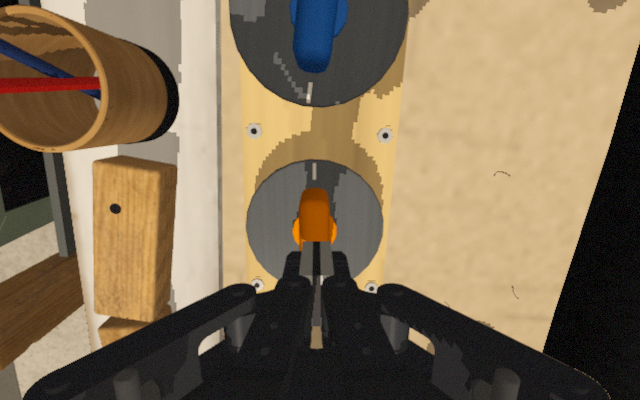

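```bash
python3 - <<'E'
import cv2,numpy as np
a=cv2.imread('pics/s3.png')[295:365,265:330]; b=cv2.imread('pics/w3.png')[170:300,240:395]
a=cv2.resize(a,None,fx=5.5,fy=5.5,interpolation=cv2.INTER_NEAREST); b=cv2.resize(b,None,fx=2.6,fy=2.6)
h=max(a.shape[0],b.shape[0]); o=np.zeros((h,a.shape[1]+b.shape[1],3),np.uint8); o[:a.shape[0],:a.shape[1]]=a; o[:b.shape[0],a.shape[1]:]=b
cv2.imwrite('pics/z3.png',o)
E
```

```text
(no output)
```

View pics/z3.png

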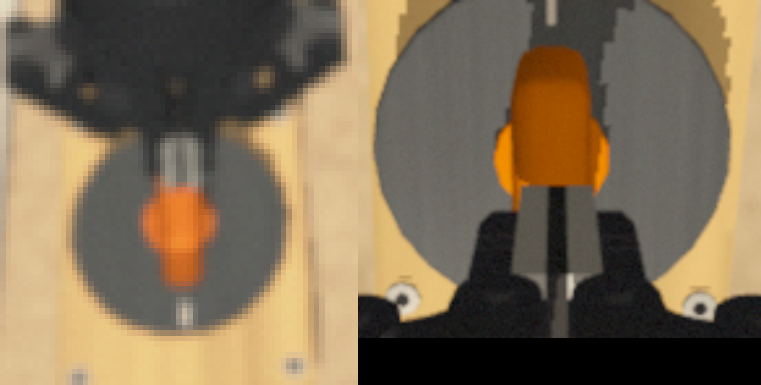

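```bash
python3 - <<'E'
from h import *
w=dict(np.load('w3.npz')); P=pts(w); s=sense(); print(s['position'])
for v in range(215,300,5): print(v,[ (u,P[v,u].round(0).tolist()) for u in (305,316,327)])
c=dict(np.load('s3.npz')); P=pts(c)
for v in range(318,336,2): print(v,[P[v,u].round(0).tolist() for u in (291,295,299,303)])
E
```

```text
[526.89286091 243.89741866  76.07990645]
215 [(305, [533.0, 224.0, 100.0]), (316, [528.0, 224.0, 100.0]), (327, [522.0, 224.0, 99.0])]
220 [(305, [533.0, 227.0, 99.0]), (316, [528.0, 226.0, 101.0]), (327, [522.0, 226.0, 99.0])]
225 [(305, [533.0, 230.0, 100.0]), (316, [527.0, 229.0, 100.0]), (327, [522.0, 229.0, 99.0])]
230 [(305, [533.0, 233.0, 99.0]), (316, [527.0, 232.0, 100.0]), (327, [521.0, 232.0, 98.0])]
235 [(305, [533.0, 235.0, 100.0]), (316, [527.0, 235.0, 100.0]), (327, [521.0, 235.0, 97.0])]
240 [(305, [532.0, 238.0, 99.0]), (316, [527.0, 238.0, 100.0]), (327, [521.0, 238.0, 98.0])]
245 [(305, [532.0, 233.0, 117.0]), (316, [527.0, 233.0, 117.0]), (327, [522.0, 233.0, 117.0])]
250 [(305, [532.0, 233.0, 123.0]), (316, [527.0, 233.0, 123.0]), (327, [522.0, 233.0, 123.0])]
255 [(305, [532.0, 233.0, 128.0]), (316, [527.0, 233.0, 127.0]), (327, [522.0, 233.0, 127.0])]
260 [(305, [532.0, 233.0, 133.0]), (316, [527.0, 232.0, 134.0]), (327, [523.0, 232.0, 133.0])]
265 [(305, [531.0, 233.0, 137.0]), (316, [527.0, 233.0, 137.0]), (327, [523.0, 233.0, 138.0])]
270 [(305, [531.0, 233.
[... 708 characters left out ...]
, 147.0], [512.0, 249.0, 140.0]]
322 [[537.0, 250.0, 135.0], [529.0, 255.0, 143.0], [520.0, 253.0, 139.0], [512.0, 248.0, 130.0]]
324 [[537.0, 250.0, 126.0], [529.0, 254.0, 133.0], [521.0, 253.0, 131.0], [512.0, 249.0, 124.0]]
326 [[540.0, 222.0, 68.0], [529.0, 254.0, 125.0], [521.0, 253.0, 123.0], [513.0, 222.0, 67.0]]
328 [[540.0, 226.0, 66.0], [529.0, 254.0, 117.0], [521.0, 254.0, 117.0], [513.0, 226.0, 66.0]]
330 [[540.0, 230.0, 65.0], [530.0, 251.0, 104.0], [521.0, 250.0, 102.0], [513.0, 231.0, 66.0]]
332 [[540.0, 234.0, 63.0], [530.0, 254.0, 101.0], [521.0, 255.0, 102.0], [513.0, 235.0, 64.0]]
334 [[539.0, 242.0, 69.0], [529.0, 259.0, 101.0], [521.0, 258.0, 99.0], [513.0, 242.0, 68.0]]
```

Both cameras' depth puts the shut fingertips at z≈115, centred on (527,244), while the state reports the TCP at 76. So in this reading the true tip lies about 39 mm above the reported TCP, and the jaws shut above the handle (top z 101). Nothing was touched: force is about 0 and the hold-down hasn't moved. I'll trust the cameras. Open, descend 38 mm, and check again.

Request:
{"api": "send_rows", "payload": {"moves": [[[0, 0, 0], [0, 0, 0]], [[0, 0, 0], [0, 0, 0]], [[0, 0, 0], [0, 0, 0]], [[0, 0, 0], [0, 0, 0]], [[0, 0, 0], [0, 0, 0]], [[0, 0, 0], [0, 0, 0]]], "jaw": 0}}

```text
time_s: 7.4
position: [526.9, 243.9, 76.1]
tool_rot: [2.301, -2.139, -0.0]
contact_force: [0.4, 0.1, -0.2]
opening: 85.4
```

Request:
{"api": "send_rows", "payload": {"moves": [[[0, 0, -10], [0, 0, 0]], [[0, 0, -10], [0, 0, 0]], [[0, 0, -10], [0, 0, 0]], [[0, 0, -6], [0, 0, 0]], [[0, 0, -2], [0, 0, 0]], [[0, 0, 0], [0, 0, 0]]]}}

```text
time_s: 8.15
position: [527.0, 243.9, 38.2]
tool_rot: [-2.301, 2.139, -0.0]
contact_force: [-0.2, 0.6, 1.0]
opening: 85.1
```

Request:
{"api": "send_rows", "payload": {"moves": [[[0, 0, 0], [0, 0, 0]], [[0, 0, 0], [0, 0, 0]], [[0, 0, 0], [0, 0, 0]], [[0, 0, 0], [0, 0, 0]], [[0, 0, 0], [0, 0, 0]], [[0, 0, 0], [0, 0, 0]], [[0, 0, 0], [0, 0, 0]]], "jaw": 1}}

```text
time_s: 9.02
position: [527.1, 244.0, 38.3]
tool_rot: [-2.301, 2.139, -0.0]
contact_force: [0.5, -0.5, 1.3]
opening: 15.2
```

```bash
python3 - <<'E'
from h import *
c=save('side','s4'); w=save('wrist','w4')
print(sense())
a=c['image'][295:365,265:330]; b=w['image'][170:300,240:395]
a=cv2.resize(a,None,fx=5.5,fy=5.5,interpolation=cv2.INTER_NEAREST); b=cv2.resize(b,None,fx=2.6,fy=2.6)
h=max(a.shape[0],b.shape[0]); o=np.zeros((h,a.shape[1]+b.shape[1],3),np.uint8); o[:a.shape[0],:a.shape[1]]=a; o[:b.shape[0],a.shape[1]:]=b
cv2.imwrite('pics/z4.png',o)
E
```

```text
{'time_s': 9.125, 'qpos': array([ 7.78777265e-01,  3.01989119e-02, -2.19619700e-01,  1.89029763e-04,
       -1.32060551e+00, -7.05934224e-01]), 'qd': array([ 8.77355303e-05,  5.50723539e-04,  6.59186620e-04, -7.36658391e-04,
        4.06509435e-04,  1.52102911e-05]), 'tau': array([ 1.64305377e-01, -3.41254020e+01,  3.24514389e+01,  6.21498764e+00,
       -9.93088516e-02, -1.59324329e-03]), 'position': array([527.06184921, 243.95970326,  38.33205567]), 'tool_rot': array([-2.30064205e+00,  2.13877621e+00, -3.12550481e-04]), 'contact_force': array([ 0.89817773, -0.10656097,  2.45094193]), 'moment': array([-0.0207107 , -0.14069806,  0.05585257]), 'opening': 15.0858077161721}
```

View pics/z4.png

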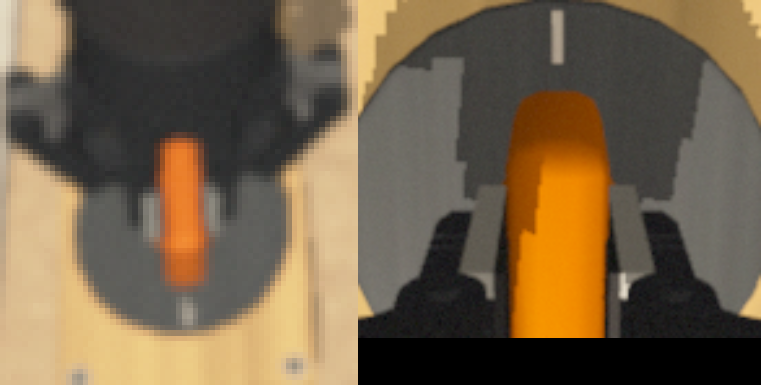

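Gripped: the opening is 15 mm and the pads straddle the handle on both sides, seen in both views. Next, lift straight up 130 mm so the foot clears the blue one at z 129.

Request:
{"api": "send_rows", "payload": {"moves": [[[0, 0, 3], [0, 0, 0]], [[0, 0, 6], [0, 0, 0]], [[0, 0, 8], [0, 0, 0]], [[0, 0, 10], [0, 0, 0]], [[0, 0, 13], [0, 0, 0]], [[0, 0, 15], [0, 0, 0]], [[0, 0, 20], [0, 0, 0]], [[0, 0, 20], [0, 0, 0]], [[0, 0, 20], [0, 0, 0]], [[0, 0, 15], [0, 0, 0]]]}}

```text
time_s: 10.38
position: [527.1, 244.1, 169.9]
tool_rot: [-2.3, 2.138, -0.0]
contact_force: [-0.1, 0.3, -2.9]
opening: 15.1
```

```bash
python3 - <<'E'
from h import *
c=save('side','s5'); s=sense(); print(s['position'],s['opening'],s['contact_force'],s['moment'],s['time_s'])
E
```

```text
[527.81397104 244.2382517  171.9251947 ] 15.030789268890542 [-0.65170428 -0.3385446   0.38265051] [-0.08117767 -0.02414598  0.01389745] 10.425
```

View pics/s5.png

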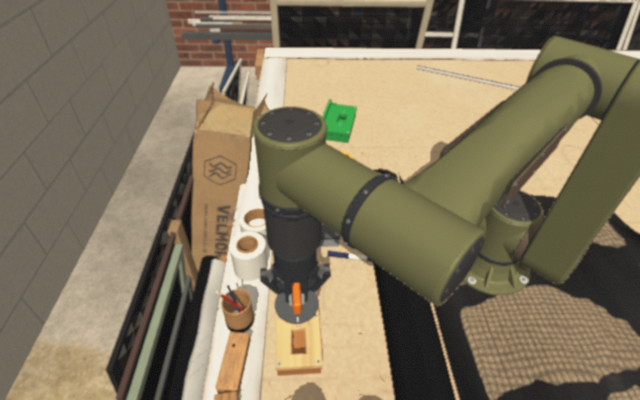

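The hold-down is out of the rack and hangs in the jaws at (296,300). Moving over the jig.

Request:
{"api": "send_rows", "payload": {"moves": [[[-2, -12, 0], [0, 0, 0]], [[-5, -30, 0], [0, 0, -0.5]], [[-6, -38, 0], [0, 0, -0.5]], [[-7, -43, 0], [0, 0, -0.5]], [[-7, -44, 0], [0, 0, -0.5]], [[-7, -44, 0], [0, 0, -0.5]], [[-7, -44, 0], [0, 0, -0.4]], [[-7, -44, 0], [0, 0, 0]], [[-7, -43, 0], [0, 0, 0]], [[-5, -36, 0], [0, 0, 0]], [[-4, -22, 0], [0, 0, 0]], [[-2, -8, 0], [0, 0, 0]]]}}

```text
time_s: 11.92
position: [459.6, -165.4, 167.0]
tool_rot: [2.243, -2.198, -0.002]
contact_force: [-0.7, 0.8, -1.9]
opening: 15.4
```

Request:
{"api": "send_rows", "payload": {"moves": [[[0, 0, 0], [0, 0, 0]], [[0, 0, 0], [0, 0, 0]]]}}

```text
time_s: 12.18
position: [460.8, -163.5, 167.8]
tool_rot: [2.247, -2.196, -0.001]
contact_force: [0.1, 0.3, -2.2]
opening: 14.9
```

```bash
python3 - <<'E'
from h import *
w=save('wrist','w6'); c=save('side','s6'); s=sense(); print(s['position'],s['tool_rot'],s['opening'],s['qpos'],s['time_s'])
r=s['tool_rot']; print('yaw',2*np.degrees(np.arctan2(r[1],r[0]))-90)
im=w['image']; P=pts(w); hsv=cv2.cvtColor(im,cv2.COLOR_BGR2HSV); m=cv2.inRange(hsv,(3,180,100),(18,255,255))
n,l,st,ce=cv2.connectedComponentsWithStats(m); i=1+np.argmax(st[1:,4]); q=P[l==i]; print(st[i],q.min(0),q.max(0))
E
```

```text
[ 460.98124707 -163.42486648  167.95056691] [ 2.24720184e+00 -2.19531747e+00 -3.14057644e-04] 15.095682081987608 [ 7.26486792e-02 -2.61518399e-01 -2.49237364e-01 -1.21326266e-04
 -1.58324197e+00 -4.92931559e-02] 12.275
yaw -178.6617411433769
[ 297  205   41  140 4914] [ 450.03057147 -231.10951145   -1.4545237 ] [476.26434429  53.3487654  342.21874054]
```

View pics/w6.png

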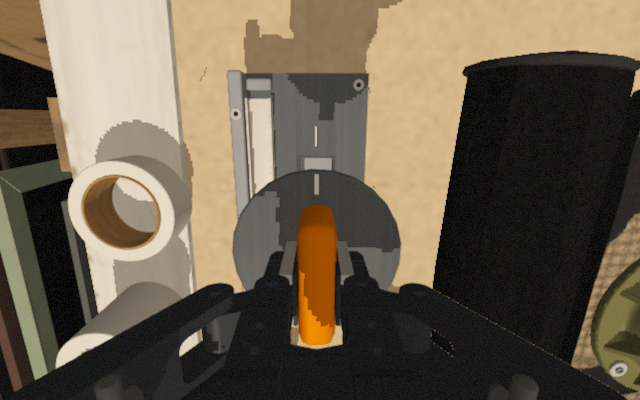

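View pics/s6.png

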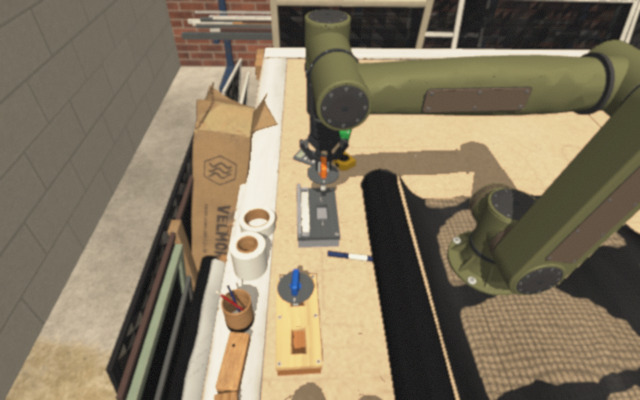

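```bash
python3 - <<'E'
from h import *
for n in('w6','s6'):
    c=dict(np.load(n+'.npz')); P=pts(c); im=c['image']; hsv=cv2.cvtColor(im,cv2.COLOR_BGR2HSV)
    d=np.hypot(P[...,0]-461,P[...,1]+164)
    near=(d<70)&(P[...,2]>175)&(P[...,2]<215)
    print(n,np.histogram(P[...,2][near],bins=np.arange(175,216,4)))
    m=cv2.inRange(hsv,(3,150,100),(18,255,255))>0
    q=P[m&(d<70)&(P[...,2]>150)]; print('orange',len(q),q.min(0),q.max(0),np.percentile(q[:,2],[5,50,95]))
    f=near&(hsv[...,1]<60)&(P[...,2]<202)
    q=P[f]; q=q[abs(q[:,2]-np.median(q[:,2]))<5]
    print('fl z',np.median(q[:,2]),len(q),q.min(0),q.max(0))
    h=cv2.convexHull(q[:,:2].astype(np.float32)); print(cv2.minEnclosingCircle(h))
E
```

```text
w6 (array([    0,     0,     0,    35, 10617,   485,    64,   153,   235,
         282]), array([175, 179, 183, 187, 191, 195, 199, 203, 207, 211, 215]))
orange 4935 [ 450.03057147 -231.10951145  193.86177492] [ 469.24682602 -123.81223666  342.21874054] [212.95817156 229.26811909 230.67689914]
fl z 193.9715821159673 10882 [ 416.91843071 -207.12000628  189.27237643] [ 503.29471846 -141.40630058  196.10328166]
((459.87591552734375, -163.7935333251953), 43.679012298583984)
s6 (array([  0,   0,   0,   2,  82, 279,  13,  12,  15,  16]), array([175, 179, 183, 187, 191, 195, 199, 203, 207, 211, 215]))
orange 114 [ 450.52855014 -187.70898169  197.76357103] [ 466.50595623 -133.57463403  240.54597444] [203.39231473 229.4529108  234.4098295 ]
fl z 196.08302783570235 328 [ 416.42850451 -201.91868724  191.52046542] [ 498.91764364 -118.78242965  199.60423255]
((460.4200134277344, -162.67105102539062), 44.624942779541016)
```

The held flange is centred at (460,-163.5) in both views, with its top at z 194, so the collar is at z≈174 and 129 mm above the plate. I'll nudge 0.5 mm and descend in stages.

Request:
{"api": "send_rows", "payload": {"moves": [[[0.5, -0.7, -5], [0, 0, 0]], [[0, 0, -12], [0, 0, 0]], [[0, 0, -16], [0, 0, 0]], [[0, 0, -16], [0, 0, 0]], [[0, 0, -16], [0, 0, 0]], [[0, 0, -12], [0, 0, 0]], [[0, 0, -7], [0, 0, 0]], [[0, 0, -4], [0, 0, 0]], [[0, 0, -4], [0, 0, 0]], [[0, 0, -4], [0, 0, 0]], [[0, 0, -4], [0, 0, 0]], [[0, 0, 0], [0, 0, 0]]]}}

```text
time_s: 13.78
position: [461.2, -164.8, 67.7]
tool_rot: [2.246, -2.196, -0.001]
contact_force: [-0.1, 0.5, -1.9]
opening: 15.1
```

```bash
python3 - <<'E'
from h import *
w=save('wrist','w7'); c=save('side','s7'); s=sense(); print(s['position'],s['opening'],s['contact_force'],s['moment'],s['time_s'])
cv2.imwrite('pics/s7c.png',cv2.resize(c['image'][150:270,260:380],None,fx=4.5,fy=4.5,interpolation=cv2.INTER_CUBIC))
E
```

```text
[ 461.41002072 -164.82459127   68.16002416] 15.432627546939175 [ 0.32187224  0.10097989 -1.74385493] [-0.04321398 -0.00751575 -0.02750036] 13.875
```

View pics/s7c.png

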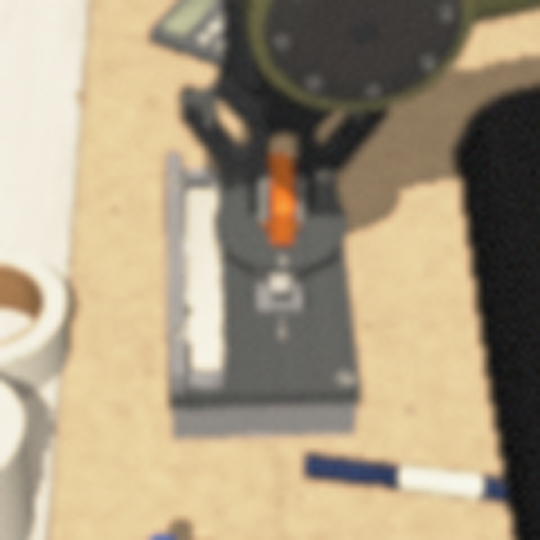

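View pics/w7.png

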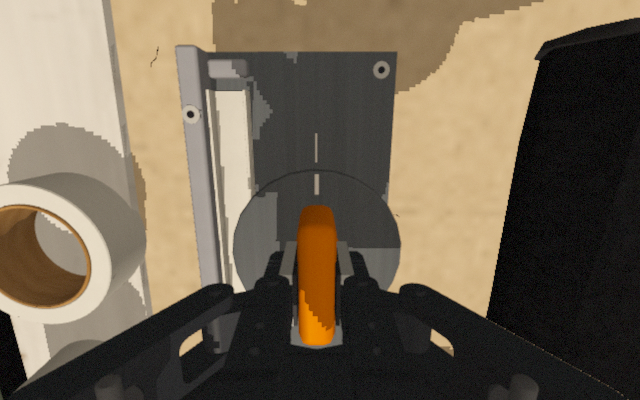

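The nose has entered the slot with no contact force, and the flange is aligned with the marks. Lowering on.

Request:
{"api": "send_rows", "payload": {"moves": [[[0, 0, -4], [0, 0, 0]], [[0, 0, -5], [0, 0, 0]], [[0, 0, -5], [0, 0, 0]], [[0, 0, -5], [0, 0, 0]], [[0, 0, -4], [0, 0, 0]], [[0, 0, -2], [0, 0, 0]], [[0, 0, 0], [0, 0, 0]]]}}

```text
time_s: 14.75
position: [461.3, -164.8, 43.0]
tool_rot: [2.246, -2.196, -0.0]
contact_force: [0.2, 0.1, -2.3]
opening: 15.2
```

Request:
{"api": "send_rows", "payload": {"moves": [[[0, 0, -1], [0, 0, 0]], [[0, 0, -1], [0, 0, 0]], [[0, 0, -1], [0, 0, 0]], [[0, 0, -1], [0, 0, 0]], [[0, 0, 0], [0, 0, 0]]]}}

```text
time_s: 15.38
position: [461.3, -164.8, 38.9]
tool_rot: [2.246, -2.196, -0.0]
contact_force: [0.2, 0.2, -1.9]
opening: 15.0
```

Request:
{"api": "send_rows", "payload": {"moves": [[[0, 0, -0.6], [0, 0, 0]], [[0, 0, 0], [0, 0, 0]]]}}

```text
time_s: 15.62
position: [461.3, -164.8, 38.4]
tool_rot: [2.246, -2.196, -0.0]
contact_force: [0.0, -0.2, -2.3]
opening: 15.1
```

Request:
{"api": "send_rows", "payload": {"moves": [[[0, 0, -0.6], [0, 0, 0]], [[0, 0, 0], [0, 0, 0]]]}}

```text
time_s: 15.88
position: [461.4, -164.8, 38.3]
tool_rot: [2.246, -2.196, 0.0]
contact_force: [-1.6, 1.2, 1.9]
opening: 15.5
```

Request:
{"api": "send_rows", "payload": {"moves": [[[0, 0, -0.6], [0, 0, 0]], [[0, 0, 0], [0, 0, 0]]]}}

```text
time_s: 16.12
position: [461.5, -164.9, 38.3]
tool_rot: [2.246, -2.196, 0.001]
contact_force: [-4.3, 2.1, 6.1]
opening: 15.1
```

Seated: z stops at 38.3, as it stood in the rack, with contact force rising. Easing off 0.5 mm, then a quarter turn.

Request:
{"api": "send_rows", "payload": {"moves": [[[0, 0, 0.5], [0, 0, 0]], [[0, 0, 0], [0, 0, 5]], [[0, 0, 0], [0, 0, 8]], [[0, 0, 0], [0, 0, 8]], [[0, 0, 0], [0, 0, 8]], [[0, 0, 0], [0, 0, 8]], [[0, 0, 0], [0, 0, 8]]]}}

```text
time_s: 17.0
position: [462.1, -164.6, 38.3]
tool_rot: [-2.918, 1.163, -0.002]
contact_force: [0.1, 1.9, 2.8]
opening: 15.1
```

Request:
{"api": "send_rows", "payload": {"moves": [[[0, 0, 0], [0, 0, 8]], [[0, 0, 0], [0, 0, 8]], [[0, 0, 0], [0, 0, 8]], [[0, 0, 0], [0, 0, 8]], [[0, 0, 0], [0, 0, 8]], [[0, 0, 0], [0, 0, 5]], [[0, 0, 0], [0, 0, 0]], [[0, 0, 0], [0, 0, 0]]]}}

```text
time_s: 18.0
position: [462.0, -164.9, 38.3]
tool_rot: [3.141, 0.033, 0.003]
contact_force: [0.2, -0.1, 3.2]
opening: 15.2
```

```bash
python3 - <<'E'
from h import *
w=save('wrist','w8'); c=save('side','s8'); s=sense(); print(s['position'],s['opening'],s['contact_force'],s['moment'],s['qpos'],s['time_s'])
r=s['tool_rot']; print('yaw',2*np.degrees(np.arctan2(r[1],r[0]))-90,r)
cv2.imwrite('pics/s8c.png',cv2.resize(c['image'][150:270,260:380],None,fx=4.5,fy=4.5,interpolation=cv2.INTER_CUBIC))
E
```

```text
[ 462.03151294 -164.93460323   38.32368202] 15.148860019469627 [1.59594837 0.7295961  3.60020966] [ 0.11437342 -0.42056123 -0.0178034 ] [ 6.97232163e-02 -2.21447589e-01 -4.53534096e-01  6.02470520e-04
 -1.33710058e+00  1.52218964e+00] 18.1
yaw -88.7821453105035 [3.14092418e+00 3.33823302e-02 2.57741632e-03]
```

View pics/s8c.png

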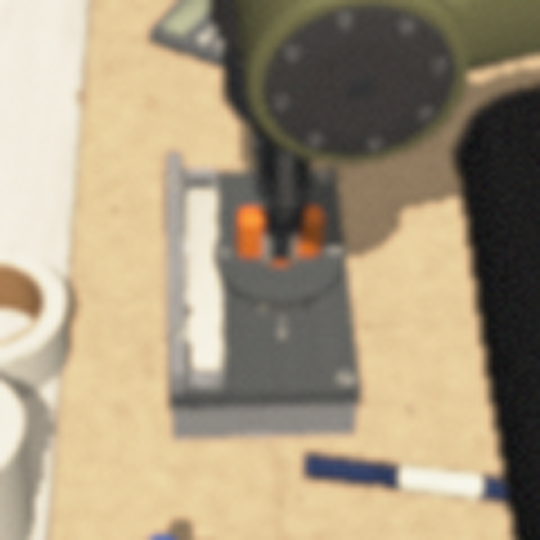

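View pics/w8.png

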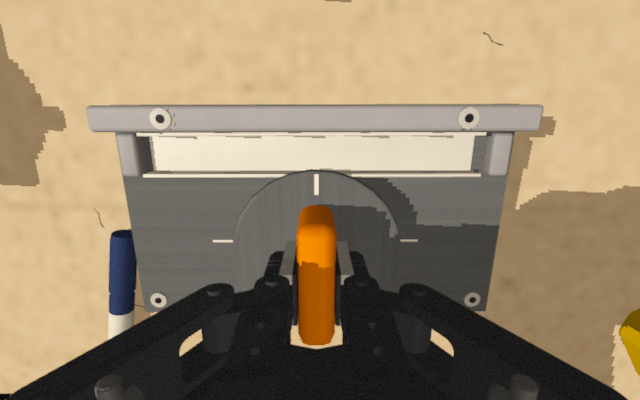

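Turned 90°: the handle lies across the slot, the flange mark points at the profile at (317,183), and the flange reaches over its edge. Release and retract.

Request:
{"api": "send_rows", "payload": {"moves": [[[0, 0, 0], [0, 0, 0]], [[0, 0, 0], [0, 0, 0]], [[0, 0, 0], [0, 0, 0]], [[0, 0, 0], [0, 0, 0]], [[0, 0, 0], [0, 0, 0]], [[0, 0, 0], [0, 0, 0]]], "jaw": 0}}

```text
time_s: 18.85
position: [461.4, -164.8, 37.7]
tool_rot: [3.141, 0.035, 0.0]
contact_force: [-0.4, -0.2, 0.4]
opening: 85.5
```

Request:
{"api": "send_rows", "payload": {"moves": [[[0, 0, 5], [0, 0, 0]], [[0, 0, 10], [0, 0, 0]], [[0, 0, 15], [0, 0, 0]], [[0, 0, 20], [0, 0, 0]], [[0, 0, 25], [0, 0, 0]], [[0, 0, 25], [0, 0, 0]], [[-5, 0, 25], [0, 0, 0]], [[-10, 0, 25], [0, 0, 0]], [[-15, 0, 20], [0, 0, 0]], [[-10, 0, 10], [0, 0, 0]], [[0, 0, 0], [0, 0, 0]], [[0, 0, 0], [0, 0, 0]]]}}

```text
time_s: 20.35
position: [421.3, -164.6, 216.9]
tool_rot: [-3.141, -0.035, 0.002]
contact_force: [0.3, -0.7, -0.0]
opening: 85.6
```

```bash
python3 - <<'E'
from h import *
w=save('wrist','w9'); c=save('side','s9'); s=sense(); print(s['position'],s['opening'],s['contact_force'],s['time_s'])
im=w['image']; P=pts(w); hsv=cv2.cvtColor(im,cv2.COLOR_BGR2HSV); 
d=np.hypot(P[...,0]-461,P[...,1]+164)
m=(cv2.inRange(hsv,(3,180,100),(18,255,255))>0)&(d<60)&(abs(P[...,2]-101)<6)
v,u=np.nonzero(m); W=ray(w,np.c_[u,v],101)[:,:2].astype(np.float32); print('handle',cv2.minAreaRect(W),np.median(P[m][:,2]))
f=(d<46)&(abs(P[...,2]-65)<5)&(hsv[...,1]<80); v,u=np.nonzero(f); W=ray(w,np.c_[u,v],65)[:,:2].astype(np.float32); print('flange',cv2.minEnclosingCircle(W),np.median(P[f][:,2]))
pl=np.c_[P[f][:,:2],np.ones(f.sum())]; print('tilt',np.linalg.lstsq(pl,P[f][:,2],rcond=None)[0])
g=cv2.cvtColor(im,cv2.COLOR_BGR2GRAY)
m=((g>170)&(hsv[...,1]<60)&(P[...,0]>490)&(P[...,0]<535)&(abs(P[...,1]+162)<95)&(P[...,2]>35)).astype(np.uint8)
n,l,st,ce=cv2.connectedComponentsWithStats(m); i=1+np.argmax(st[1:,4]); v,u=np.nonzero(l==i); W=ray(w,np.c_[u,v],58)[:,:2].astype(np.float32); print('profile',cv2.minAreaRect(W))
E
```

```text
[ 421.25884644 -164.69370696  216.67559178] 85.46362031930484 [-0.27295708  1.08650518  0.26592175] 20.45
handle ((461.6988525390625, -165.448974609375), (53.53570556640625, 14.776745796203613), 0.9900115728378296) 99.82080239604872
flange ((461.4933166503906, -165.2232666015625), 43.57761764526367) 64.4931867480534
tilt [ 2.67520382e-04 -1.00721644e-03  6.41883773e+01]
profile ((511.0745544433594, -161.1759033203125), (21.919246673583984, 169.364990234375), 1.2905596494674683)
```

View pics/w9.png

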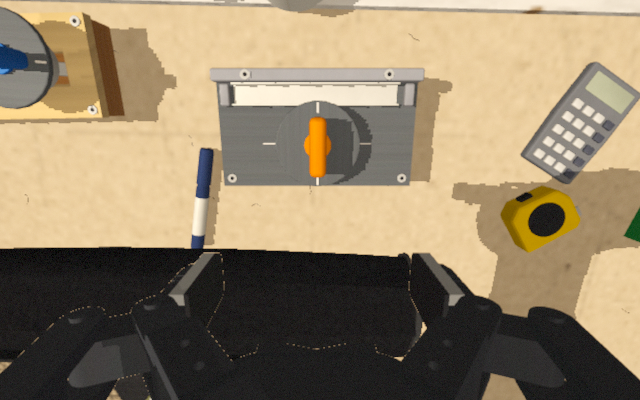

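View pics/s9.png

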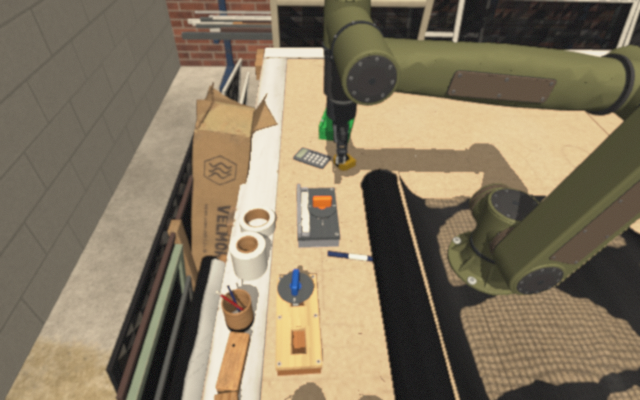

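The hold-down is seated flat: flange z 64.5 with no tilt, centred within 1 mm of the slot. It is turned 90° (handle yaw 0.99° against 1.28° for the jig), and the profile is where it was. The arm is clear, so I'm handing in.

```bash
python3 -c "
from cell import *
print(finish_job())"
```

```text
the job is handed in; nothing more can be done
None
```

The profile is clamped. I took the orange hold-down from the rack, lowered it through the grey jig's slot until the collar met the plate, turned it 90°, let go and backed away. I handed in at about 20.5 s.

**Last checks:**
- **Seating:** the flange top is at z 64.5 mm (65 expected) and level. Its centre is at (461.5, -165.2), about 1 mm from the slot's measured centre.
- **Lock:** the handle lies square across the slot, to within about 0.3°.
- **Profile:** its centre measured (511.0, -161.7) before and (511.1, -161.2) after. That is within measuring error, and the flange covers its edge.
- **Robot:** the jaws are open, the arm is clear, and contact force is about zero.

**What disagreed:**
- **Tool height:** the reported height of the tool point was about 39 mm lower than where both cameras saw the fingertips. My first grasp therefore closed on air above the handle, touching nothing. I corrected by the cameras, and the second grasp held.
- **Profile depth:** the range image put the profile's top at about 47 mm instead of 58 mm. Its measured outline fits 58 mm, so I ignored that reading.

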